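# Count three cinnamon sticks off on the counting tray and pour them into the dish

### The arm

A 7-joint arm with a two-finger parallel gripper is mounted at the origin on a cart in front of the work surface, level with it; the furniture and walls round the work are solid. World frame = base frame: x ahead of the robot, y to its left, z up, the work surface at z = 0. Lengths are in m, angles in rad, forces in N, time in s.
With the tool pointing down it reaches from about 0.4 to 0.85 m from the base axis. Payload 10.4 kg.
Tool frame: the origin (TCP) lies at the very end of the fingers, on their centre line; the grasp point (between the pads) lies 19 mm behind it; z points along the fingers, y is the line along which they close (so a half turn about z gives the same grasp; the last joint's range is limited). The gripper opens to 87 mm and grips with 3 to 60 N. Pads are 19 mm wide; open, the fingers measure 117 mm over their backs; the gripper's body (75 mm by 190 mm) begins 51 mm behind the grasp point.
Start: joints at [1.079, 0.332, -0.065, 1.46, 0.022, 1.35, -0.088], TCP at [0.282, -0.558, 0.199] pointing down, gripper open.
Joint ranges: [-2.6, 2.6], [-0.5, 2.12], [-1.47, 1.34], [0.16, 2.42], [-1.27, 4.41], [0.06, 2.06], [-2.6, 2.6]. Speed limits (rad/s): [2.22, 2.22, 2.79, 2.79, 3.14, 3.14, 3.14].

### API

Orientations are given as a unit quaternion [x, y, z, w].
In Python, from bench import r gives the robot as it stands.
- The arm moves only by the shell command python3 -m crank 'ROWS' [FORCE]. ROWS is JSON, a list that holds one entry, the list of rows, each a list of 5 numbers: the shift along the tool's x, y, z in mm, then the turn about the tool's z in degrees, then the opening, from -1 (shut) to 1 (fully open). A call has 1 to 20 rows; each row is the pose to reach, as a shift and turn from the pose commanded when the call began, along the tool's axes at that moment; what a row does not reach only later rows make up. A row lasts 1/10 s, in which the tool goes at most 50 mm and 8.59 degrees, less where a joint would pass 70% of its speed; a pose out of reach is approached as far as the arm can. A call with a gripper value outside its range is refused whole. The fingers move at their own pace and stop on an object; FORCE is the grip in N (left out, the last holds). Time passes only in rows, so rows that repeat a pose let the fingers close. It gives the time, the measured TCP pose, the force, the opening and the grip force at its end, in the units of the state.
- r.read_state(): the state, without advancing time (a new reading comes with each control period).
- r.camera(name): name is "side" or "top" or "wrist"; returns a dict with "image" (384x512x3 uint8, red, green, blue), "vfov" (degrees; the focal length in pixels is half the picture's height over the tangent of half this angle, whatever the lens; pixels are square), "cx", "cy" (the principal point, pixels), "eye" and "attitude" of the camera in the world. Camera axes: x right, y down, z forward; pixel columns grow to the right and rows downward; lengths in m; the calibration is good to about 2 mm. The wrist camera is an equidistant fisheye: a pixel r from the principal point sees the ray r / f radians off the axis. A picture is of the moment at which its call begins. There is no depth.
- r.close_job(): hands the job in; it is judged then, once.
The state is a dict: "time": time; "joint_positions": joint angles; "joint_vel": joint speeds; "joint_torque": joint torques, N m; "ee_pos": TCP position; "eef_rot": TCP orientation; "ft_force": force on the tool from outside, world axes, zero at the start; "torque": the same for the moment, N m; "width": finger opening in m; "grip_force": force on a finger pad.
Only numpy, scipy, OpenCV 4.12 (cv2) and the standard library are available. Lean on these libraries where they do the work, as an engineer would, in place of code of your own. Each camera call takes 0.05 s, during which the arm holds its last target. There are 200 camera calls.

### The job

Count off three cinnamon sticks: sweep the three farthest ones forward across the white counting tray into the trough under its half-open lid, and shut the lid until its catch snaps. Then draw the two sticks left over back into the well at the tray's near end, and tip the tray up by its handle side so that the three counted sticks slide out of the trough's open end into the blue dish. Set the tray down level again with the lid still shut, and leave the bottle, the spice jar and the cup where they stand.

Things in the scene. Friction and masses are not known exactly. Their poses are not given: they have to be found in the camera images.
- stand: Beech stand of the white counting tray, fixed, 300 x 150 mm. Origin: centre of its underside, on the worktop; x from the tray's near end (robot side) to its far end, y left to the dish, z up. 'Stand' coordinates below are mm in this frame with the tray level. The tray inside: y -58 to 58; 4 mm walls up to z 84 (far wall z 77); black catch housing outside the -y wall at x 48 to 72, up to z 98.
- deck (a point): Point on the flat deck, stand (-20, 0, 72); moves with the tray. The deck runs from x -100 (well) to x 58 (trough), top at z 72.
- trough (a point): Centre of the trough's floor, stand (88, 0, 66), with the tray's axes (the stand's while level). Trough: x 58 to 118, 6 mm below the deck, no wall at its +y end, where the floor goes on as a spout to y 94. Three sticks side by side (54 mm) all but fill it and stand 4 mm above the deck; swept ones push each other on to the far wall as they drop in; a fourth would ride up on them.
- well (a point): Centre of the well's floor, stand (-124, 0, 50): x -148 to -100, 22 mm below the deck. Sticks dragged over the deck's near edge drop in and stay when the tray is tipped.
- tray_handle (a point): Middle of the grip of the steel handle on the tray's -y side, stand (-12, -104, 66): a round bar 12 mm thick along x, 60 mm of it free, 36 mm clear of the tray's wall and clear below.
- tray (a joint): Tip of the tray (rad): 0 level on the stand, up to 0.70 as the handle side is lifted. The axis runs along the stand's x through y 62, z 60: the handle moves on an arc of 166 mm radius, towards +y as it rises. Tray and lid weigh 0.65 kg and fall back if let go. Sticks (friction about 0.3) begin to slide along the trough at about 0.3 rad; 0.6 empties it.
- lid (a joint): Opening of the clear lid (rad): 0 shut, 0.62 at its stop; a stiff hinge (along y at stand x 122, z 80) holds it where left. Open, it slopes up towards the robot over the trough, so only a tool leaning back to the robot (35 to 45 deg) gets its tips under it. A ball catch stops it at about 0.2 rad; about 8 N straight down near its lip snaps it to 0. A proud stick stops it.
- lid_lip (a point): Top middle of the lid's grey front lip (8 mm wide in x, 107 mm along y), 80 mm from the hinge: at stand (42, 0, 84) when shut, about (56, 0, 126) when open 0.55 rad. The 5 mm clear plate behind it is flush with its top.
- stick_1: Cinnamon stick (double-scroll quill), stiff brown bark 100 x 18 x 10 mm, 20 g, lying along y across the deck; it slides rather than rolls. Origin: its centre; y axis along it. The five look alike: 1, 2 and 3 (1 the farthest) lie one behind another before the trough, then comes a gap of 30 mm or more, then 4 and 5 (the nearest to the robot).
- stick_2: Cinnamon stick (double-scroll quill), stiff brown bark 100 x 18 x 10 mm, 20 g, lying along y across the deck; it slides rather than rolls. Origin: its centre; y axis along it. The five look alike: 1, 2 and 3 (1 the farthest) lie one behind another before the trough, then comes a gap of 30 mm or more, then 4 and 5 (the nearest to the robot).
- stick_3: Cinnamon stick (double-scroll quill), stiff brown bark 100 x 18 x 10 mm, 20 g, lying along y across the deck; it slides rather than rolls. Origin: its centre; y axis along it. The five look alike: 1, 2 and 3 (1 the farthest) lie one behind another before the trough, then comes a gap of 30 mm or more, then 4 and 5 (the nearest to the robot).
- stick_4: Cinnamon stick (double-scroll quill), stiff brown bark 100 x 18 x 10 mm, 20 g, lying along y across the deck; it slides rather than rolls. Origin: its centre; y axis along it. The five look alike: 1, 2 and 3 (1 the farthest) lie one behind another before the trough, then comes a gap of 30 mm or more, then 4 and 5 (the nearest to the robot).
- stick_5: Cinnamon stick (double-scroll quill), stiff brown bark 100 x 18 x 10 mm, 20 g, lying along y across the deck; it slides rather than rolls. Origin: its centre; y axis along it. The five look alike: 1, 2 and 3 (1 the farthest) lie one behind another before the trough, then comes a gap of 30 mm or more, then 4 and 5 (the nearest to the robot).
- dish: Blue ceramic dish, loose, 160 x 200 x 38 mm (x, y, z) with 6 mm walls and floor and two lugs on its x sides, on the worktop at the tray's +y side under the spout. Origin: underside centre.
- vanilla_drops: Small brown dropper bottle, 102 mm high, near the far end of the tray, on its handle side. Bystander.
- spice_jar: Spice jar with green cap, 106 mm high, beside the tray, on its handle side. Bystander.
- espresso_cup: White espresso cup on a cork coaster, farther to the right. Bystander.
Not all that is in view belongs to the job. Leave any red or yellow look-alike of the stick_4 alone.

How it is judged:
By the outcome, as a careful person would: the job done as asked, in the order asked, and still so for the second after the job is handed in, with the robot touching nothing.
It also fails if it takes over 58 s, if anything falls off the work surface, if the arm or the gripper's body presses on something with over 40 N, if the wrist force passes 120 N, or if a joint passes its speed limit or range.

## Working session

There is one attempt and no reset: what is moved stays moved. The work goes in short steps, Python scripts to look and compute and a shell command to move; the robot and the scene stay as the last step left them, time stands still between calls to the robot, and variables do not carry over. Pictures are saved under pics/ and viewed, at most 10 in all, crops included, and the job is handed in when it is done.

```bash
ls; mkdir -p pics; python3 - <<'E'
from bench import r
import cv2,json
s=r.read_state();print(s)
for n in("top","side"):
    c=r.camera(n);cv2.imwrite(f"pics/{n}0.png",cv2.resize(c["image"][:,:,::-1],(800,600),interpolation=cv2.INTER_CUBIC))
    print({k:c[k] for k in c if k!="image"})
E
```

```text
pics
{'time': 0.0, 'joint_positions': array([ 1.07938688,  0.33289414, -0.06467886,  1.4609557 ,  0.02159315,
        1.34987882, -0.08853792]), 'joint_vel': array([ 3.94967886e-04, -1.17805792e-03, -2.67301690e-05,  8.08922219e-04,
        6.68134582e-04,  1.11983300e-03,  1.87430946e-04]), 'joint_torque': array([-8.04805622e-04, -6.23259616e+01,  2.40376359e-02, -3.89904177e+01,
       -6.14359835e-02,  3.95519729e-02,  1.06567563e-04]), 'ee_pos': array([ 0.28218405, -0.5571988 ,  0.19863313]), 'eef_rot': array([ 9.72656949e-01,  2.32245430e-01, -1.99447459e-04, -6.92312624e-04]), 'ft_force': array([ 0.52074563, -0.38501485,  0.21984603]), 'torque': array([-0.04465444,  0.01851815,  0.03347357]), 'grip_force': 0.0, 'width': 0.08665830201495203}
{'vfov': 55.75887867411869, 'cx': 259.1922609909926, 'cy': 185.89211573550645, 'eye': array([ 0.50665938, -0.13567463,  1.03151689]), 'attitude': array([-0.69804682,  0.71367593, -0.03655677,  0.04539731])}
{'vfov': 52.405983949419436, 'cx': 256.0843752748555, 'cy': 190.7014504631502, 'eye': array([ 0.43427362, -0.96666438,  0.81192346]), 'attitude': array([ 0.90221148, -0.1020442 ,  0.0454068 , -0.4165809 ])}
```

View pics/top0.png

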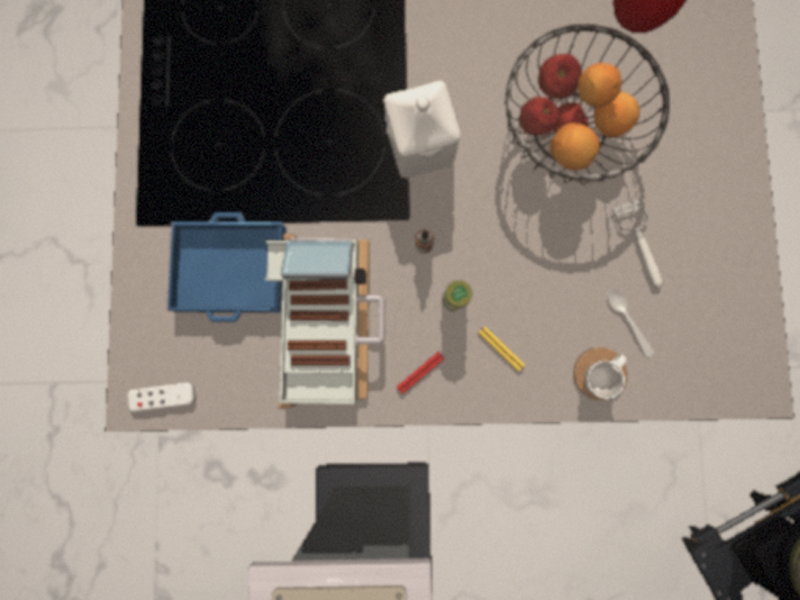

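View pics/side0.png

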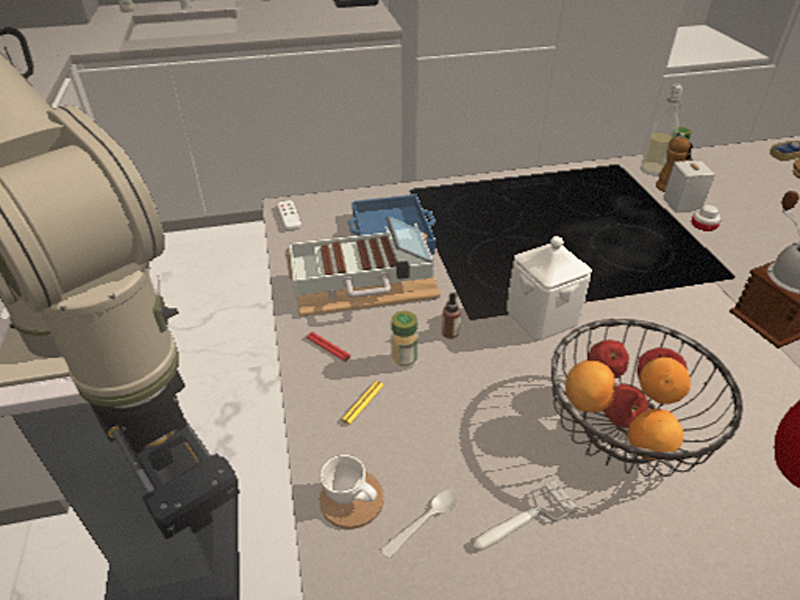

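```bash
python3 - <<'E'
import cv2
from bench import r
a=r.camera("top")["image"][:,:,::-1];cv2.imwrite("pics/topraw.png",a)
cv2.imwrite("pics/t1.png",cv2.resize(a[145:265,165:255],None,fx=5,fy=5,interpolation=cv2.INTER_CUBIC))
a=r.camera("side")["image"][:,:,::-1]
cv2.imwrite("pics/s1.png",cv2.resize(a[120:205,175:285],None,fx=7,fy=7,interpolation=cv2.INTER_CUBIC))
E
```

```text
(no output)
```

View pics/t1.png

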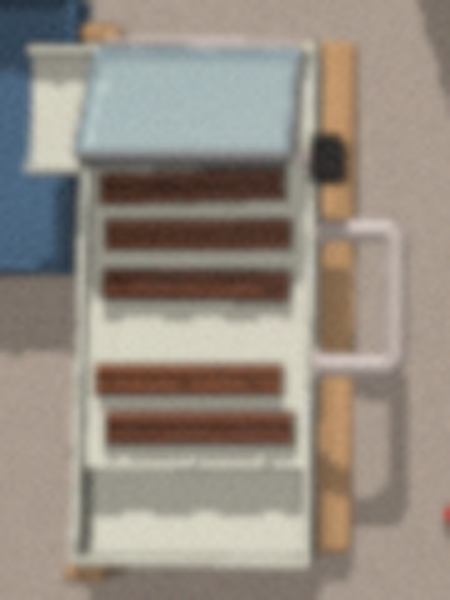

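View pics/s1.png

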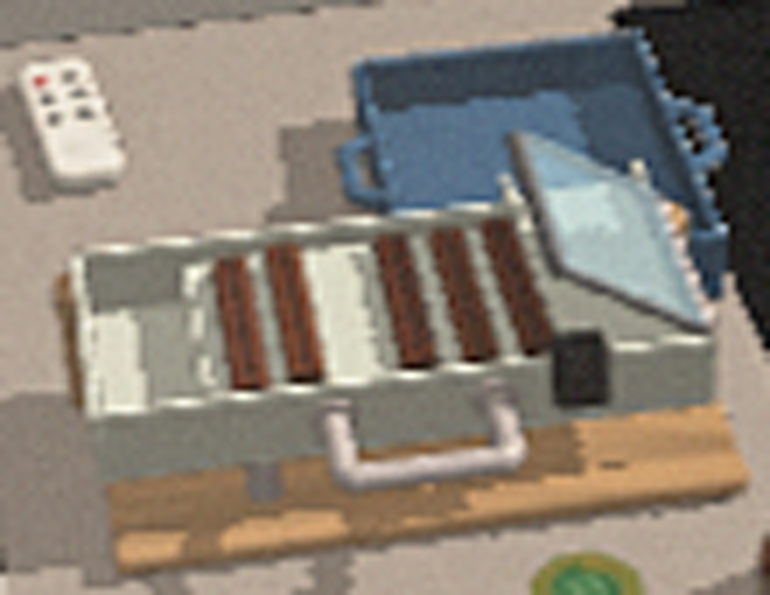

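```bash
cat > geo.py <<'E'
import numpy as np
from scipy.spatial.transform import Rotation as R
from scipy.optimize import least_squares
CAM={"top":(55.75887867,259.19226,185.892116,[.50665938,-.13567463,1.03151689],[-0.69804682,0.71367593,-0.03655677,0.04539731]),
"side":(52.40598395,256.084375,190.70145,[0.43427362,-0.96666438,0.81192346],[0.90221148,-0.1020442,0.0454068,-0.4165809])}
CR={"top":(5,165,145),"side":(7,175,120)}
def raw(cam,u,v,cr=None):
    k,a,b=cr or CR[cam];return np.array([(u+.5)/k-.5+a,(v+.5)/k-.5+b])
def proj(cam,P):
    vf,cx,cy,e,q=CAM[cam];f=192/np.tan(np.radians(vf/2))
    p=R.from_quat(q).inv().apply(np.atleast_2d(P)-e);return np.c_[cx+f*p[:,0]/p[:,2],cy+f*p[:,1]/p[:,2]]
def ray(cam,px,z):
    vf,cx,cy,e,q=CAM[cam];f=192/np.tan(np.radians(vf/2))
    d=R.from_quat(q).apply([(px[0]-cx)/f,(px[1]-cy)/f,1]);return e+d*(z-e[2])/d[2]
def S2W(p,s):
    c,n=np.cos(p[2]),np.sin(p[2]);s=np.atleast_2d(s)/1000.
    return np.c_[p[0]+c*s[:,0]-n*s[:,1],p[1]+n*s[:,0]+c*s[:,1],s[:,2]]
def W2S(p,w):
    c,n=np.cos(p[2]),np.sin(p[2]);d=np.array(w)[:2]-p[:2];return 1000*np.array([c*d[0]+n*d[1],-n*d[0]+c*d[1]])
E
python3 - <<'E'
from geo import *
O=[("top",(312,567),(-152,-62,84)),("top",(72,565),(-152,62,84)),("top",(397,294),(-12,-104,72)),("top",(195,467),(-100,0,72)),
("top",(27,172),(58,94,66)),("side",(92,412),(-152,-62,84)),("side",(78,257),(-152,62,84)),("side",(432,466),(-12,-104,68)),("side",(122,570),(-150,-75,0))]
f=lambda p:np.concatenate([proj(c,S2W(p,s))[0]-raw(c,*u) for c,u,s in O])
p=least_squares(f,[.5,0,0],loss="soft_l1").x;print(p,np.degrees(p[2]));print(f(p).reshape(-1,2).round(2))
for n,u in zip("12345",[(193,187),(199,236),(196,285),(190,380),(201,428)]):
    print(n,W2S(p,ray("top",raw("top",*u),.082)).round(1))
S={}
for n,u in zip("12345",[(518,285),(463,295),(405,301),(295,315),(243,322)]):
    print(n,W2S(p,ray("side",raw("side",*u),.082)).round(1))
# lid lip angle
for a in(.4,.45,.5,.55,.6):
    L=[122-80*np.cos(a)+4*np.sin(a),0,80+80*np.sin(a)+4*np.cos(a)]
    l=np.array([L,L]);l[:,1]=[-53.5,53.5]
    print(a,[x.round(0).tolist() for x in ((proj("top",S2W(p,l))-[165,145]+.5)*5,(proj("side",S2W(p,l))-[175,120]+.5)*7)])
from bench import r
s=r.read_state();print(R.from_quat(s["eef_rot"]).as_matrix().round(3))
E
```

```text
[ 0.58644817  0.02183915 -0.01568136] -0.8984756110067063
[[-0.18 -0.44]
 [-0.23  0.19]
 [-0.63  0.01]
 [ 0.19 -0.83]
 [ 0.04 -0.9 ]
 [-0.37  1.15]
 [-1.28 -0.35]
 [ 0.    0.06]
 [-0.5   2.24]]
1 [44.7  1.6]
2 [18.6 -1.8]
3 [-7.2 -0.6]
4 [-56.9   2. ]
5 [-81.8  -4.1]
1 [45.5 -2.1]
2 [19.7 -4.3]
3 [-6.6 -3.3]
4 [-56.4  -3.4]
5 [-79.8  -3.7]
0.4 [[[291.0, 168.0], [82.0, 170.0]], [[550.0, 291.0], [504.0, 157.0]]]
0.45 [[[290.0, 164.0], [80.0, 166.0]], [[554.0, 284.0], [507.0, 150.0]]]
0.5 [[[289.0, 159.0], [79.0, 161.0]], [[559.0, 277.0], [511.0, 143.0]]]
0.55 [[[288.0, 154.0], [77.0, 155.0]], [[564.0, 270.0], [516.0, 136.0]]]
0.6 [[[288.0, 148.0], [76.0, 150.0]], [[569.0, 263.0], [521.0, 130.0]]]
[[ 0.892  0.452 -0.   ]
 [ 0.452 -0.892  0.001]
 [ 0.    -0.001 -1.   ]]
```

```bash
python3 -m crank '[[[40,-31,0,4,0.38],[80,-62,0,8,0.38],[120,-93,0,12,0.38],[160,-125,0,16,0.38],[200,-156,0,20,0.38],[240,-187,0,24,0.38],[280,-218,0,27.8,0.38],[320,-250,0,27.8,0.38],[360,-281,0,27.8,0.38],[400,-312,0,27.8,0.38],[440,-343,0,27.8,0.38],[475,-370,0,27.8,0.38],[505,-394,0,27.8,0.38],[505,-394,0,27.8,0.38],[505,-394,0,27.8,0.38],[505,-394,0,27.8,0.38]]]'
cat > st.py <<'E'
from geo import *
from bench import r
P=[0.58644817,0.02183915,-0.01568136]
s=r.read_state();m=R.from_quat(s["eef_rot"]).as_matrix()
print("t",round(s["time"],2),"stand",W2S(P,s["ee_pos"]).round(1),"z",round(1000*s["ee_pos"][2],1),"head",np.degrees(np.arctan2(m[1,0],m[0,0])).round(2),"F",s["ft_force"].round(1),"w",round(s["width"]*1000,1),"g",round(s["grip_force"],1),"q",s["joint_positions"].round(2))
E
python3 st.py
```

```text
time: 1.8
ee_pos: [0.5547, 0.0206, 0.1992]
eef_rot: [1.0, -0.009, -0.0, 0.0]
ft_force: [0.9, -0.5, -0.1]
width: 0.0604
grip_force: 0.0
t 1.8 stand [-31.8  -1.7] z 199.2 head -1.04 F [ 0.9 -0.5 -0.1] w 60.4 g 0.0 q [ 0.34  0.22 -0.52  1.63  0.11  1.33 -1.79]
```

```bash
python3 -m crank '[[[0,0,30,0,0.38],[0,0,65,0,0.38],[0,0,95,0,0.38],[0,0,112,0,0.38],[0,0,120,0,0.38],[0,0,124,0,0.38],[0,0,124,0,0.38],[0,0,124,0,0.38]]]'; python3 st.py
python3 -m crank '[[[8,0,0,0,0.38],[16,0,0,0,0.38],[24,0,0,0,0.38],[31,0,0,0,0.38],[38,0,0,0,0.38],[44,0,0,0,0.38],[50,0,0,0,0.38],[55,0,0,0,0.38],[60,0,0,0,0.38],[60,0,0,0,0.38],[58,0,0,0,0.38],[54,0,0,0,0.38]]]'; python3 st.py
```

```text
time: 2.6
ee_pos: [0.5556, 0.0218, 0.0765]
eef_rot: [1.0, -0.008, 0.001, 0.0]
ft_force: [0.3, -0.1, 0.5]
width: 0.0599
grip_force: 0.0
t 2.6 stand [-30.9  -0.5] z 76.5 head -0.97 F [ 0.3 -0.1  0.5] w 59.9 g 0.0 q [ 0.31  0.33 -0.51  1.77  0.18  1.09 -1.85]
time: 3.8
ee_pos: [0.6086, 0.0213, 0.0754]
eef_rot: [1.0, -0.008, -0.0, 0.0]
ft_force: [0.1, -0.0, 0.1]
width: 0.0598
grip_force: 0.0
t 3.8 stand [22.1 -0.2] z 75.4 head -0.93 F [ 0.1 -0.   0.1] w 59.8 g 0.0 q [ 0.28  0.44 -0.49  1.63  0.22  1.13 -1.86]
```

```bash
python3 - <<'E'
import cv2,numpy as np
from bench import r
a=r.camera("top")["image"][:,:,::-1];b=r.camera("side")["image"][:,:,::-1];w=r.camera("wrist")["image"][:,:,::-1]
A=cv2.resize(b[120:205,175:285],None,fx=5,fy=5,interpolation=cv2.INTER_CUBIC)
cv2.imwrite("pics/p2.png",np.hstack([A,cv2.resize(w,(240,425))]) if 0 else A)
E
```

```text
(no output)
```

View pics/p2.png

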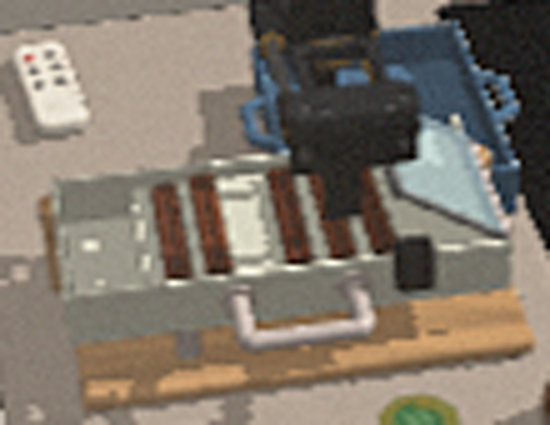

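```bash
python3 - <<'E'
from geo import *
P=[0.58644817,0.02183915,-0.01568136]
for s in [(22,-37,75),(31,-37,75),(22,-45,75),(22,-37,95),(22,-37,145),(22,0,145)]: print(s,((proj("side",S2W(P,s))[0]-[175,120]+.5)*5).round(0))
from bench import r
import cv2
w=r.camera("wrist");print({k:w[k] for k in w if k!="image"})
a=r.camera("top")["image"][:,:,::-1]
cv2.imwrite("pics/p3.png",cv2.hconcat([cv2.resize(w["image"][:,:,::-1],(512,384)),cv2.resize(a[145:265,165:255],(288,384),interpolation=cv2.INTER_CUBIC)]))
E
```

```text
(22, -37, 75) [344. 250.]
(31, -37, 75) [358. 248.]
(22, -45, 75) [347. 258.]
(22, -37, 95) [343. 224.]
(22, -37, 145) [341. 157.]
(22, 0, 145) [330. 123.]
{'vfov': 65.70646984690485, 'cx': 253.84822169772437, 'cy': 193.33227107832784, 'eye': array([0.68072919, 0.0199499 , 0.26036107]), 'attitude': array([-0.69529884,  0.70649116,  0.09406953, -0.09263198])}
```

View pics/p3.png

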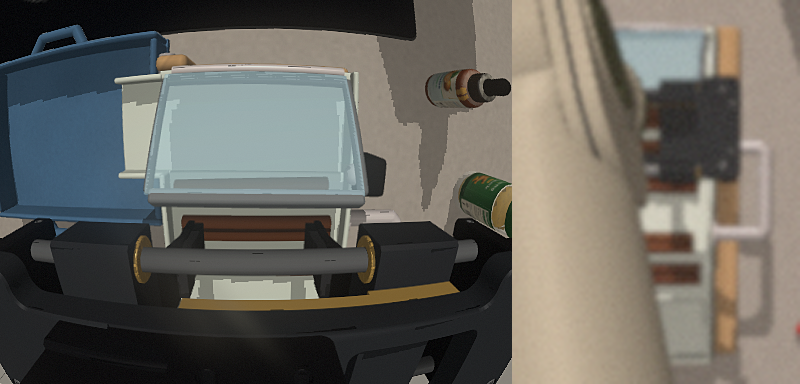

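```bash
cat >> geo.py <<'E'
def wproj(w,P,dz=0):
    f=192/np.tan(np.radians(w["vfov"]/2))
    p=R.from_quat(w["attitude"]).inv().apply(np.atleast_2d(P)-w["eye"]-[0,0,dz])
    rr=np.hypot(p[:,0],p[:,1]);th=np.arctan2(rr,p[:,2]);return np.c_[w["cx"]+f*th*p[:,0]/rr,w["cy"]+f*th*p[:,1]/rr]
E
python3 - <<'E'
from geo import *
P=[0.58644817,0.02183915,-0.01568136]
w={'vfov': 65.70646984690485, 'cx': 253.84822169772437, 'cy': 193.33227107832784, 'eye': np.array([0.68072919, 0.0199499 , 0.26036107]), 'attitude':np.array([-0.69529884,  0.70649116,  0.09406953, -0.09263198])}
pts=[(54,-53.5,123),(54,53.5,123),(122,-62,77),(122,62,77),(118,94,66),(58,94,66),(22,-30,75),(22,30,75),(45,-50,82),(45,50,82)]
for dz in(0,.025):print(dz,wproj(w,S2W(P,pts),dz).round(0).tolist())
print(R.from_quat(w["attitude"]).as_matrix().round(2))
E
```

```text
0 [[359.0, 199.0], [147.0, 199.0], [352.0, 74.0], [155.0, 75.0], [117.0, 87.0], [121.0, 171.0], [298.0, 225.0], [209.0, 225.0], [332.0, 195.0], [175.0, 195.0]]
0.025 [[345.0, 187.0], [161.0, 187.0], [341.0, 79.0], [166.0, 79.0], [131.0, 89.0], [134.0, 165.0], [293.0, 213.0], [213.0, 213.0], [323.0, 185.0], [184.0, 185.0]]
[[-0.02 -0.97 -0.26]
 [-1.    0.02  0.  ]
 [ 0.    0.26 -0.97]]
```

```bash
python3 - <<'E'
import cv2,numpy as np
from geo import *
P=[0.58644817,0.02183915,-0.01568136]
a=cv2.imread("pics/p2.png")
for x in(335,345,352): print(x,[(y,a[y,x].tolist()) for y in range(150,265,8)])
s=cv2.imread("pics/side0.png")
t=cv2.imread("pics/topraw.png")
from bench import r
n=r.camera("side")["image"][:,:,::-1]
# stick strip at y=-46: profile along x of redness, before/after
pts=[(x,-44,82) for x in range(-100,60,4)]
old=cv2.resize(s,(512,384),interpolation=cv2.INTER_AREA)
for im in(old,n):
    q=proj("side",S2W(P,pts)).round().astype(int);print([int(im[v,u,2])-int(im[v,u,0]) for u,v in q])
E
python3 st.py
```

```text
335 [(150, [36, 38, 41]), (158, [30, 33, 37]), (166, [37, 40, 44]), (174, [35, 36, 39]), (182, [39, 43, 47]), (190, [37, 40, 40]), (198, [36, 40, 45]), (206, [39, 41, 45]), (214, [40, 39, 40]), (222, [41, 49, 74]), (230, [41, 54, 76]), (238, [39, 52, 84]), (246, [28, 45, 80]), (254, [18, 30, 63]), (262, [225, 245, 247])]
345 [(150, [31, 34, 38]), (158, [42, 46, 48]), (166, [35, 36, 41]), (174, [39, 42, 44]), (182, [36, 45, 47]), (190, [38, 39, 46]), (198, [37, 39, 40]), (206, [40, 41, 44]), (214, [35, 39, 43]), (222, [45, 60, 85]), (230, [41, 54, 85]), (238, [28, 46, 76]), (246, [39, 49, 76]), (254, [25, 34, 53]), (262, [160, 176, 177])]
352 [(150, [36, 39, 38]), (158, [31, 33, 39]), (166, [35, 40, 43]), (174, [35, 39, 40]), (182, [31, 34, 37]), (190, [35, 40, 40]), (198, [42, 43, 48]), (206, [36, 40, 41]), (214, [50, 55, 57]), (222, [116, 127, 130]), (230, [110, 121, 129]), (238, [77, 88, 100]), (246, [50, 66, 95]), (254, [43, 55, 75]), (262, [128, 142, 144])]
[23, 14, 21, 50, 65, 51, 68, 39, 18, 34, 67, 55, 70, 39, 20, 25, 25, 24, 21, 18, 16, 37, 60, 54, 48, 22, 14, 12, 47, 44, 32, 37, 23, 16, 19, 39, 28, 28, 28, 4]
[16, 15, 22, 41, 40, 34, 40, 17, 20, 35, 45, 36, 50, 21, 18, 18, 21, 17, 18, 15, 17, 38, 64, 57, 48, 20, 16, 16, 51, 41, 30, 45, 21, 15, 18, 46, 35, 30, 30, 6]
t 4.1 stand [22.5 -0.4] z 75.6 head -0.94 F [ 0.5  0.  -0.1] w 59.8 g 0.0 q [ 0.28  0.44 -0.49  1.63  0.22  1.13 -1.86]
```

```bash
python3 -m crank '[[[-20,0,-6,0,0.38],[-45,0,-6,0,0.38],[-54,0,-6,0,0.38],[-54,0,-3,0,0.38],[-54,0,0,0,0.38],[-54,0,2,0,0.38],[-54,0,4,0,0.38],[-54,0,4,0,0.38]]]'; python3 st.py; python3 - <<'E'
from geo import *
from bench import r
import cv2
n=r.camera("side")["image"][:,:,::-1]
A=cv2.resize(n[110:195,180:260],None,fx=7,fy=7,interpolation=cv2.INTER_CUBIC);cv2.imwrite("pics/p4.png",A)
E
```

```text
time: 4.9
ee_pos: [0.555, 0.0221, 0.0709]
eef_rot: [1.0, -0.008, -0.0, -0.0]
ft_force: [-0.9, -1.1, 0.1]
width: 0.0599
grip_force: 0.0
t 4.9 stand [-31.5  -0.2] z 70.9 head -0.94 F [-0.9 -1.1  0.1] w 59.9 g 0.0 q [ 0.31  0.34 -0.51  1.77  0.18  1.08 -1.85]
```

View pics/p4.png

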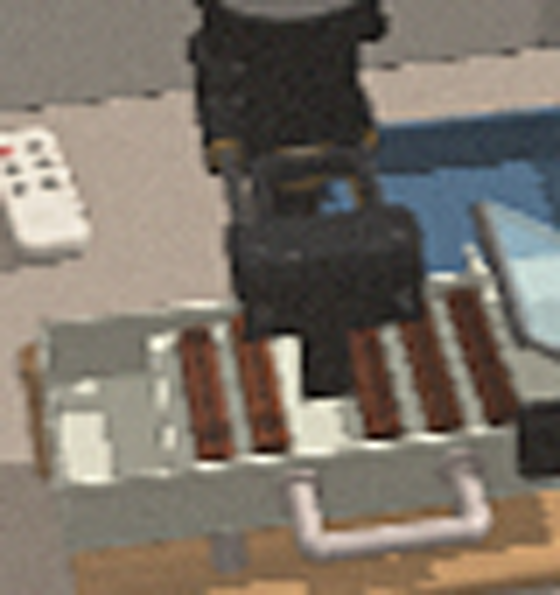

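```bash
python3 - <<'E'
from geo import *
P=[0.58644817,0.02183915,-0.01568136]
for y in(-30,-37,-45):
  for z in(72,85,90,95,100): print(y,z,((proj("side",S2W(P,(-31.5,y,z)))[0]-[180,110]+.5)*7).round(0))
for s in [(-31.5,-95,145),(-31.5,-95,170),(6,-95,145),(6,-95,170)]:print(s,((proj("side",S2W(P,s))[0]-[180,110]+.5)*7).round(0))
E
```

```text
-30 72 [326. 432.]
-30 85 [324. 408.]
-30 90 [324. 399.]
-30 95 [323. 390.]
-30 100 [322. 381.]
-37 72 [328. 441.]
-37 85 [327. 418.]
-37 90 [326. 409.]
-37 95 [325. 399.]
-37 100 [325. 390.]
-45 72 [331. 452.]
-45 85 [329. 428.]
-45 90 [329. 419.]
-45 95 [328. 410.]
-45 100 [327. 401.]
(-31.5, -95, 145) [340. 385.]
(-31.5, -95, 170) [337. 335.]
(6, -95, 145) [430. 373.]
(6, -95, 170) [429. 324.]
```

```bash
python3 -m crank '[[[0,0,4,0,0.38],[0,0,8,0,0.38],[0,0,12,0,0.38],[0,0,14,0,0.38],[0,0,16,0,0.38],[0,0,16,0,0.38]]]'; for k in 1 2 ; do python3 -m crank '[[[0,0,2,0,0.38],[0,0,2,0,0.38],[0,0,2,0,0.38]]]'|grep -E 'pos|force'; done
```

```text
time: 5.55
ee_pos: [0.5547, 0.0221, 0.0552]
eef_rot: [1.0, -0.008, -0.0, 0.0]
ft_force: [-0.1, 0.2, 0.3]
width: 0.0597
grip_force: 0.0
ee_pos: [0.5549, 0.0221, 0.0535]
ft_force: [0.8, -0.7, -0.5]
grip_force: 0.0
ee_pos: [0.5549, 0.0221, 0.0514]
ft_force: [-0.6, -0.7, -0.4]
grip_force: 0.0
```

```bash
for k in 1 2 3 ; do python3 -m crank '[[[0,0,1.5,0,0.38],[0,0,1.5,0,0.38]]]'|grep -E 'pos|ft_force'; done
```

```text
ee_pos: [0.5548, 0.0221, 0.0497]
ft_force: [-1.2, -0.2, -0.1]
ee_pos: [0.555, 0.0221, 0.0494]
ft_force: [-4.5, -0.1, 10.9]
ee_pos: [0.5551, 0.022, 0.0492]
ft_force: [-12.7, -1.3, 26.2]
```

```bash
python3 -m crank '[[[0,0,-5,0,0.38],[0,0,-5,0,0.38],[8,0,-5,0,0.38],[16,0,-5,0,0.38],[24,0,-5,0,0.38],[31,0,-5,0,0.38],[38,0,-5,0,0.38],[44,0,-5,0,0.38],[50,0,-5,0,0.38],[55,0,-5,0,0.38],[60,0,-5,0,0.38],[60,0,-5,0,0.38],[60,0,-5,0,0.38]]]' | grep force; python3 st.py
python3 - <<'E'
from geo import *
from bench import r
P=[0.58644817,0.02183915,-0.01568136]
n=r.camera("side")["image"][:,:,::-1]
for y in(-47,46):
    X=list(range(-100,62,4));q=proj("side",S2W(P,[(x,y,82) for x in X])).round().astype(int);print([(x,int(n[v,u,2])-int(n[v,u,0])) for x,(u,v) in zip(X,q)])
E
```

```text
ft_force: [-0.8, -0.1, 0.7]
grip_force: 0.0
t 8.05 stand [28.5 -0.2] z 52.0 head -0.94 F [-0.8 -0.1  0.7] w 60.2 g 0.0 q [ 0.27  0.48 -0.48  1.63  0.24  1.09 -1.87]
[(-100, 15), (-96, 17), (-92, 19), (-88, 42), (-84, 36), (-80, 34), (-76, 43), (-72, 18), (-68, 21), (-64, 34), (-60, 38), (-56, 25), (-52, 36), (-48, 24), (-44, 20), (-40, 17), (-36, 16), (-32, 15), (-28, 19), (-24, 16), (-20, 16), (-16, 17), (-12, 19), (-8, 19), (-4, 18), (0, 16), (4, 16), (8, 14), (12, 15), (16, 17), (20, 19), (24, 16), (28, 11), (32, 17), (36, 18), (40, 27), (44, 35), (48, 25), (52, 12), (56, 8), (60, 2)]
[(-100, 15), (-96, 11), (-92, 17), (-88, 25), (-84, 29), (-80, 23), (-76, 25), (-72, 14), (-68, 12), (-64, 20), (-60, 36), (-56, 29), (-52, 44), (-48, 31), (-44, 13), (-40, 15), (-36, 17), (-32, 16), (-28, 23), (-24, 15), (-20, 11), (-16, 13), (-12, 15), (-8, 15), (-4, 15), (0, 12), (4, 9), (8, 18), (12, 1), (16, 3), (20, 7), (24, 4), (28, 6), (32, 3), (36, 5), (40, 9), (44, 6), (48, 0), (52, 5), (56, 5), (60, 7)]
```

```bash
python3 -m crank '[[[-4,0,0,0,-1],[-10,0,-20,0,-1],[-40,0,-25,0,-1],[-70,0,-25,0,-1],[-85,0,-25,0,-1],[-85,0,-20,0,-1],[-85,0,-14,0,-1],[-85,0,-11,0,-1],[-85,0,-11,0,-1]]]' 20 | grep -E "pos|force|width"; for k in 1 2 3; do python3 -m crank '[[[0,0,1.3,0,-1],[0,0,1.3,0,-1]]]'|grep -E 'pos|ft_force'; done
```

```text
ee_pos: [0.53, 0.0226, 0.0621]
ft_force: [-0.0, -0.4, -0.2]
width: 0.0022
grip_force: 0.0
ee_pos: [0.5301, 0.0226, 0.0614]
ft_force: [0.5, 0.8, -0.4]
ee_pos: [0.5299, 0.0225, 0.0602]
ft_force: [-0.4, 0.4, -0.2]
ee_pos: [0.5301, 0.0225, 0.0594]
ft_force: [-1.3, -0.4, 4.1]
```

```bash
python3 -m crank '[[[0,0,0.6,0,-1],[3,0,0.6,0,-1],[6,0,0.6,0,-1],[9,0,0.6,0,-1],[12,0,0.6,0,-1],[15,0,0.6,0,-1],[18,0,0.6,0,-1],[21,0,0.6,0,-1],[24,0,0.6,0,-1],[27,0,0.6,0,-1],[27,0,0.6,0,-1]]]' | grep -E "pos|ft_force"
python3 - <<'E'
from geo import *
from bench import r
P=[0.58644817,0.02183915,-0.01568136]
n=r.camera("side")["image"][:,:,::-1]
for y in(-44,46):
    X=list(range(-96,0,4));q=proj("side",S2W(P,[(x,y,82) for x in X])).round().astype(int);print([(x,int(n[v,u,2])-int(n[v,u,0])) for x,(u,v) in zip(X,q)])
E
```

```text
ee_pos: [0.5574, 0.0223, 0.0594]
ft_force: [-2.3, -0.3, 9.3]
[(-96, 18), (-92, 20), (-88, 47), (-84, 68), (-80, 52), (-76, 73), (-72, 30), (-68, 20), (-64, 22), (-60, 24), (-56, 24), (-52, 26), (-48, 25), (-44, 19), (-40, 18), (-36, 60), (-32, 70), (-28, 49), (-24, 73), (-20, 35), (-16, 15), (-12, 17), (-8, 15), (-4, 18)]
[(-96, 14), (-92, 21), (-88, 29), (-84, 41), (-80, 25), (-76, 34), (-72, 17), (-68, 17), (-64, 18), (-60, 19), (-56, 13), (-52, 5), (-48, 9), (-44, 6), (-40, 4), (-36, 6), (-32, 5), (-28, 7), (-24, 6), (-20, 9), (-16, 4), (-12, 8), (-8, 6), (-4, 6)]
```

```bash
python3 -m crank '[[[0,0,-10,0,-1],[0,0,-22,-8,0],[0,0,-22,-16,0],[0,0,-22,-24,0],[0,0,-22,-32,0],[0,0,-22,-40,0],[0,0,-22,-48,0],[0,0,-22,-56,0],[0,0,-22,-64,0],[0,0,-22,-72,0],[0,0,-22,-80,0],[0,0,-22,-88,0],[0,0,-22,-90,0],[0,0,-22,-90,0],[0,0,-22,-90,0]]]' | grep -E "pos|ft_force"; python3 st.py
```

```text
ee_pos: [0.557, 0.0219, 0.0807]
ft_force: [0.4, 0.1, -0.1]
t 12.25 stand [-29.5  -0.4] z 80.7 head 88.96 F [ 0.4  0.1 -0.1] w 43.4 g 0.0 q [ 0.52  0.39 -0.77  1.75  0.29  1.12 -0.36]
```

```bash
python3 -m crank '[[[0,0,12,0,0],[0,0,22,0,0],[0,0,27,0,0],[0,0,29,0,0],[0,0,29,0,0],[0,0,29,0,-1],[0,0,29,0,-1],[0,0,29,0,-1],[0,0,29,0,-1],[0,0,29,0,-1],[0,0,29,0,-1]]]' 12 | grep -E "pos|force|width"; python3 st.py
```

```text
ee_pos: [0.557, 0.022, 0.0516]
ft_force: [-0.1, -0.1, 2.0]
width: 0.0179
grip_force: 12.0
t 13.35 stand [-29.4  -0.3] z 51.6 head 89.06 F [-0.1 -0.1  2. ] w 17.9 g 12.0 q [ 0.5   0.42 -0.75  1.78  0.32  1.07 -0.38]
```

```bash
python3 -m crank '[[[0,0,-8,0,-1],[0,4,-20,0,-1],[0,8,-30,0,-1],[0,12,-30,8,-1],[0,12,-30,16,-1],[0,12,-30,24,-1],[0,12,-30,32,-1],[0,12,-30,40,-1],[0,12,-30,48,-1],[0,12,-30,56,-1],[0,12,-30,64,-1],[0,12,-30,72,-1],[0,12,-30,80,-1],[0,12,-30,88,-1],[0,12,-30,90,-1],[0,12,-30,90,-1]]]' | grep -E "pos|force|width"; python3 st.py; python3 - <<'E'
import cv2
from bench import r
n=r.camera("side")["image"][:,:,::-1]
cv2.imwrite("pics/p5.png",cv2.resize(n[105:200,180:285],None,fx=6,fy=6,interpolation=cv2.INTER_CUBIC))
E
```

```text
ee_pos: [0.5696, 0.0221, 0.0824]
ft_force: [0.6, -1.0, 0.2]
width: 0.0176
grip_force: 12.0
t 14.95 stand [-16.8  -0. ] z 82.4 head -0.95 F [ 0.6 -1.   0.2] w 17.6 g 12.0 q [ 0.3   0.35 -0.5   1.73  0.18  1.11 -1.84]
```

View pics/p5.png

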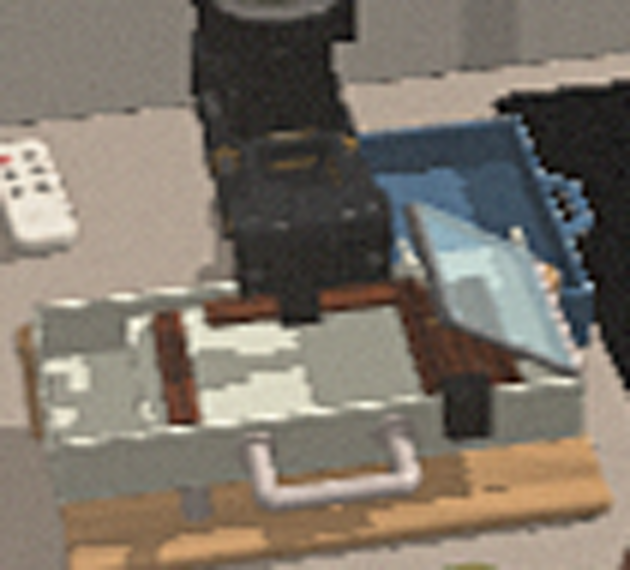

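```bash
python3 -m crank '[[[0,0,12,0,-1],[0,0,22,0,-1],[0,0,28,0,-1],[0,0,30,0,-1],[0,0,30,0,-1],[4,0,30,0,-1],[8,0,30,0,-1],[12,0,30,0,-1],[16,0,30,0,-1],[19,0,30,0,-1],[22,0,30,0,-1],[25,0,30,0,-1],[27,0,30,0,-1],[29,0,30,0,-1],[29,0,30,0,-1]]]' | grep -E "pos|force|width"; python3 st.py; for k in 1 2; do python3 -m crank '[[[1.5,0,0,0,-1],[1.5,0,0,0,-1]]]'|grep -E 'pos|ft_force'; done
```

```text
ee_pos: [0.5982, 0.0214, 0.0515]
ft_force: [-0.1, 0.9, -1.2]
width: 0.0177
grip_force: 12.0
t 16.5 stand [11.7 -0.3] z 51.5 head -0.94 F [-0.1  0.9 -1.2] w 17.7 g 12.0 q [ 0.27  0.44 -0.48  1.68  0.23  1.08 -1.86]
ee_pos: [0.5986, 0.0214, 0.0511]
ft_force: [-5.3, 0.4, 0.0]
ee_pos: [0.5988, 0.0214, 0.0508]
ft_force: [-10.5, 0.7, 4.2]
```

```bash
python3 -m crank '[[[-6,0,-1,0,-1],[-14,0,-2,0,-1],[-24,0,-10,0,-1],[-36,0,-25,0,-1],[-45,0,-30,0,-1],[-45,0,-30,-8,-1],[-45,0,-30,-16,-1],[-45,0,-30,-24,-1],[-45,0,-30,-32,-1],[-45,0,-30,-40,-1],[-45,0,-30,-48,-1],[-45,0,-30,-56,-1],[-45,0,-30,-64,-1],[-45,0,-30,-72,-1],[-45,0,-30,-80,-1],[-45,0,-30,-88,-1],[-45,0,-30,-90,-1],[-45,0,-18,-90,-1],[-45,0,-8,-90,-1],[-45,0,-2,-90,-1]]]' | grep -E "pos|force|width"
python3 -m crank '[[[0,0,2,0,-1],[0,0,2,0,-1],[0,0,2,0,-0.3],[0,0,2,0,-0.2],[0,0,2,0,-0.2],[0,0,-12,0,-0.2],[0,0,-32,0,-0.5],[0,0,-42,0,-1],[0,0,-42,0,-1]]]' | grep -E "pos|force|width"; python3 st.py
python3 - <<'E'
from geo import *
from bench import r
P=[0.58644817,0.02183915,-0.01568136]
n=r.camera("side")["image"][:,:,::-1]
for y,z in((-44,82),(-40,74),(-20,74)):
    X=list(range(-96,76,4));q=proj("side",S2W(P,[(x,y,z) for x in X])).round().astype(int);print([(x,int(n[v,u,2])-int(n[v,u,0])) for x,(u,v) in zip(X,q)])
E
```

```text
ee_pos: [0.5551, 0.0219, 0.0519]
ft_force: [-0.3, -0.2, 0.6]
width: 0.0175
grip_force: 12.0
ee_pos: [0.5571, 0.0222, 0.0975]
ft_force: [0.1, -0.3, -0.5]
width: 0.0186
grip_force: 0.0
t 19.8 stand [-29.3  -0.1] z 97.5 head 89.05 F [ 0.1 -0.3 -0.5] w 18.6 g 0.0 q [ 0.52  0.36 -0.76  1.74  0.27  1.15 -0.34]
[(-96, 17), (-92, 20), (-88, 44), (-84, 69), (-80, 52), (-76, 72), (-72, 30), (-68, 23), (-64, 24), (-60, 19), (-56, 25), (-52, 22), (-48, 15), (-44, 19), (-40, 16), (-36, 74), (-32, 61), (-28, 61), (-24, 62), (-20, 36), (-16, 14), (-12, 16), (-8, 19), (-4, 18), (0, 16), (4, 18), (8, 16), (12, 16), (16, 18), (20, 16), (24, 17), (28, 14), (32, 13), (36, 17), (40, 15), (44, 14), (48, 17), (52, 13), (56, 10), (60, 7), (64, 10), (68, 9), (72, 15)]
[(-96, 15), (-92, 17), (-88, 37), (-84, 41), (-80, 22), (-76, 78), (-72, 38), (-68, 22), (-64, 24), (-60, 24), (-56, 24), (-52, 22), (-48, 19), (-44, 15), (-40, 14), (-36, 22), (-32, 20), (-28, 26), (-24, 28), (-20, 21), (-16, 22), (-12, 17), (-8, 14), (-4, 14), (0, 16), (4, 17), (8, 19), (12, 16), (16, 16), (20, 19), (24, 16), (28, 20), (32, 18), (36, 17), (40, 15), (44, 16), (48, 19), (52, 14), (56, 4), (60, 5), (64, 8), (68, 4), (72, 4)]
[(-96, 16), (-92, 17), (-88, 25), (-84, 53), (-80, 36), (-76, 59), (-72, 29), (-68, 22), (-64, 21), (-60, 23), (-56, 24), (-52, 21), (-48, 22), (-44, 16), (-40, 19), (-36, 49), (-32, 71), (-28, 49), (-24, 80), (-20, 39), (-16, 19), (-12, 14), (-8, 16), (-4, 17), (0, 16), (4, 19), (8, 16), (12, 17), (16, 19), (20, 19), (24, 16), (28, 16), (32, 16), (36, 16), (40, 14), (44, 16), (48, 17), (52, 18), (56, 15), (60, 13), (64, 18), (68, 42), (72, 33)]
```

```bash
python3 -m crank '[[[0,0,-25,0,-1],[0,25,-27,0,-1],[0,50,-27,0,-1],[0,75,-27,0,-1],[0,75,-27,0,-1],[0,75,-15,0,-1],[0,75,-5,0,-1],[0,75,2,0,-1],[0,75,8,0,-1],[0,75,14,0,-1],[0,75,17,0,-1],[0,75,17,0,-1]]]' | grep -E "pos|ft_force|width"; for k in 1 2 3 ; do python3 -m crank '[[[0,0,2,0,-1],[0,0,4,0,-1],[0,0,4,0,-1]]]'|grep -E 'pos|ft_force'; done
```

```text
ee_pos: [0.6173, 0.0217, 0.0731]
ft_force: [-45.9, 0.6, 11.4]
width: 0.0005
ee_pos: [0.6165, 0.0217, 0.0686]
ft_force: [-47.1, -0.0, 8.5]
ee_pos: [0.6158, 0.0217, 0.0632]
ft_force: [-42.7, 1.6, -0.8]
ee_pos: [0.6155, 0.0215, 0.059]
ft_force: [-45.9, 0.8, 1.5]
```

```bash
python3 -m crank '[[[0,-20,-2,0,-1],[0,-45,-10,0,-1],[0,-60,-40,0,-1],[0,-60,-70,0,-1],[0,-60,-85,0,-1],[0,-60,-85,0,-1],[0,-60,-85,0,-1]]]' | grep -E "pos|ft_force|width"; python3 st.py; python3 - <<'E'
import cv2
from bench import r
n=r.camera("side")["image"][:,:,::-1]
cv2.imwrite("pics/p6.png",cv2.resize(n[70:200,170:300],None,fx=4.5,fy=4.5,interpolation=cv2.INTER_CUBIC))
E
```

```text
ee_pos: [0.5703, 0.0215, 0.1501]
ft_force: [0.0, 0.6, -1.0]
width: 0.0005
t 22.65 stand [-16.1  -0.6] z 150.1 head 89.04 F [ 0.   0.6 -1. ] w 0.5 g 0.0 q [ 0.52  0.34 -0.77  1.64  0.25  1.26 -0.32]
```

View pics/p6.png

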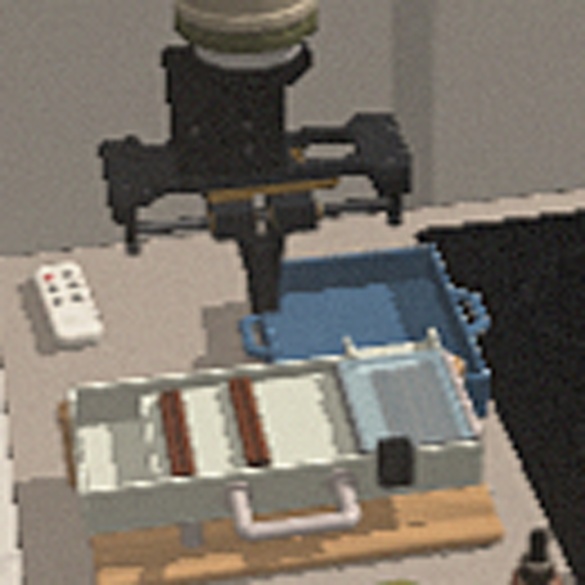

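```bash
python3 - <<'E'
from geo import *
P=[0.58644817,0.02183915,-0.01568136]
for a in(0,.1,.2):
    l=[[122-84*np.cos(a)+4*np.sin(a),y,80+84*np.sin(a)+4*np.cos(a)] for y in(-53.5,53.5)]
    print(a,((proj("side",S2W(P,l))-[170,70]+.5)*4.5).round(0).tolist())
E
python3 -m crank '[[[0,30,0,0,-1],[0,62,0,0,-1],[0,62,0,0,-1],[0,62,30,0,-1],[0,62,50,0,-1],[0,62,60,0,-1],[0,62,65,0,-1],[0,62,68,0,-1],[0,62,68,0,-1]]]' | grep -E "pos|ft_force|width"
```

```text
0 [[360.0, 451.0], [331.0, 364.0]]
0.1 [[361.0, 441.0], [332.0, 354.0]]
0.2 [[363.0, 431.0], [334.0, 344.0]]
ee_pos: [0.6331, 0.0208, 0.0838]
ft_force: [-0.2, -0.1, -0.3]
width: 0.0006
```

```bash
python3 -m crank '[[[0,0,4,0,-1],[0,0,8,0,-1],[0,0,8,0,-1]]]'|grep -E 'pos|ft_force';python3 -m crank '[[[0,0,4,0,-1],[0,0,8,0,-1],[0,0,11,0,-1],[0,0,11,0,-1]]]'|grep -E 'pos|ft_force'; for k in 1 2 ; do python3 -m crank '[[[0,0,1.5,0,-1],[0,0,1.5,0,-1]]]'|grep -E 'pos|ft_force'; done
```

```text
ee_pos: [0.6327, 0.0207, 0.075]
ft_force: [-0.4, -0.4, 0.2]
ee_pos: [0.6326, 0.0207, 0.0638]
ft_force: [-0.4, -0.1, -0.8]
ee_pos: [0.6329, 0.0208, 0.0629]
ft_force: [0.4, -0.0, 0.7]
ee_pos: [0.633, 0.0208, 0.0615]
ft_force: [-0.3, 0.1, -0.1]
```

```bash
for k in 1 2 3 4; do python3 -m crank '[[[0,0,1,0,-1],[0,0,1,0,-1]]]'|grep -E 'pos|ft_force'; done
```

```text
ee_pos: [0.6331, 0.0208, 0.0612]
ft_force: [-1.5, 0.2, 6.8]
ee_pos: [0.6331, 0.0209, 0.061]
ft_force: [-5.6, -0.8, 13.2]
ee_pos: [0.6331, 0.0209, 0.0608]
ft_force: [-9.5, -1.8, 19.8]
ee_pos: [0.6332, 0.0209, 0.0605]
ft_force: [-12.5, -2.3, 26.8]
```

```bash
python3 -m crank '[[[0,0,-20,0,-1],[0,-10,-45,0,-1],[0,-30,-45,8,-0.5],[0,-52,-45,16,0.38],[0,-52,-45,24,0.38],[0,-52,-45,32,0.38],[0,-52,-45,40,0.38],[0,-52,-45,48,0.38],[0,-52,-45,56,0.38],[0,-52,-45,64,0.38],[0,-52,-45,72,0.38],[0,-52,-45,80,0.38],[0,-52,-45,88,0.38],[0,-52,-45,90,0.38],[0,-52,-25,90,0.38],[0,-52,-10,90,0.38],[0,-52,-2,90,0.38],[0,-52,2,90,0.38],[0,-52,2,90,0.38]]]'|grep -E 'ft_force'; python3 st.py
```

```text
ft_force: [-0.3, 0.3, -0.6]
t 27.4 stand [-5.8 -0.3] z 55.0 head -0.93 F [-0.3  0.3 -0.6] w 60.2 g 0.0 q [ 0.29  0.41 -0.49  1.72  0.21  1.07 -1.86]
```

```bash
python3 -m crank '[[[0,0,2.5,0,0.38],[-8,0,2.5,0,0.38],[-16,0,2.5,0,0.38],[-24,0,2.5,0,0.38],[-32,0,2.5,0,0.38],[-39,0,2.5,0,0.38],[-46,0,2.5,0,0.38],[-52,0,2.5,0,0.38],[-58,0,2.5,0,0.38],[-63,0,2.5,0,0.38],[-68,0,2.5,0,0.38],[-73,0,2.5,0,0.38],[-78,0,2.5,0,0.38],[-83,0,2.5,0,0.38],[-88,0,2.5,0,0.38],[-92,0,2.5,0,0.38],[-96,0,2.5,0,0.38],[-96,0,2.5,0,0.38]]]'|grep -E 'ft_force'; python3 st.py
python3 -m crank '[[[0,0,-20,0,0.38],[0,0,-50,0,0.38],[0,0,-80,0,0.38],[0,0,-80,0,0.38]]]'|grep -E 'ft_force'
python3 - <<'E'
from geo import *
from bench import r
P=[0.58644817,0.02183915,-0.01568136]
n=r.camera("side")["image"][:,:,::-1]
for y,z in((20,60),(20,72),(-44,82),(0,75)):
    X=list(range(-148,40,4));q=proj("side",S2W(P,[(x,y,z) for x in X])).round().astype(int);print(y,z,[(x,int(n[v,u,2])-int(n[v,u,0])) for x,(u,v) in zip(X,q) if int(n[v,u,2])-int(n[v,u,0])>28])
E
```

```text
ft_force: [0.7, 0.2, 0.2]
t 29.2 stand [-102.    -0.3] z 53.0 head -0.94 F [0.7 0.2 0.2] w 60.0 g 0.0 q [ 0.34  0.21 -0.53  1.97  0.13  1.   -1.83]
ft_force: [0.3, 0.4, -0.3]
20 60 [(-144, 59), (-140, 75), (-136, 44), (-132, 52), (-128, 59), (-124, 54), (-120, 64)]
20 72 [(-144, 38), (-140, 69), (-136, 48), (-132, 29), (-128, 57), (-124, 44), (-120, 68), (-116, 35)]
-44 82 [(-144, 65), (-140, 69), (-136, 34), (-132, 52), (-128, 57), (-124, 45), (-120, 49)]
0 75 [(-144, 59), (-140, 75), (-136, 44), (-132, 52), (-128, 59), (-124, 42), (-120, 64)]
```

```bash
python3 -m crank '[[[25,30,0,0,-0.17],[50,60,0,0,-0.17],[75,85,0,0,-0.17],[90,104,0,0,-0.17],[90,104,0,0,-0.17],[90,104,30,0,-0.17],[90,104,55,0,-0.17],[90,104,55,0,-0.17]]]'|grep -E 'ft_force'; python3 st.py
```

```text
ft_force: [-0.5, 0.5, -0.4]
t 30.45 stand [ -14.8 -103.3] z 73.9 head -0.89 F [-0.5  0.5 -0.4] w 35.9 g 0.0 q [ 0.43  0.37 -0.44  1.72  0.17  1.1  -1.65]
```

```bash
python3 -m crank '[[[2,0,15,0,-0.17],[3,0,28,0,-0.17],[3,0,36,0,-0.17],[3,0,41,0,-0.17],[3,0,44,0,-0.17],[3,0,44,0,-0.17]]]'|grep -E 'ft_force'; python3 st.py; python3 -m crank '[[[0,0,0,0,-1],[0,0,0,0,-1],[0,0,0,0,-1],[0,0,0,0,-1],[0,0,0,0,-1]]]' 15|grep -E 'force|width'; python3 st.py
```

```text
ft_force: [-0.8, 0.2, -0.5]
t 31.05 stand [  -8.6 -104.3] z 33.8 head -0.94 F [-0.8  0.2 -0.5] w 35.8 g 0.0 q [ 0.41  0.42 -0.43  1.74  0.2   1.02 -1.67]
ft_force: [-0.1, -4.0, 1.4]
width: 0.0114
grip_force: 15.0
t 31.55 stand [  -8.5 -105.4] z 34.2 head -0.99 F [-0.1 -4.   1.4] w 11.4 g 15.0 q [ 0.42  0.42 -0.43  1.74  0.2   1.02 -1.67]
```

```bash
python3 -m crank '[[[0,-0.5,-8,0,-1],[0,-1.4,-16.5,0,-1],[0,-2.8,-24.7,0,-1],[0,-4.5,-32.9,0,-1],[0,-4.5,-32.9,0,-1]]]'|grep -E 'force|width'; python3 st.py
```

```text
ft_force: [1.2, -5.4, -2.6]
width: 0.0113
grip_force: 15.0
t 32.05 stand [  -8.4 -101. ] z 67.8 head -0.99 F [ 1.2 -5.4 -2.6] w 11.3 g 15.0 q [ 0.42  0.38 -0.44  1.71  0.18  1.09 -1.66]
```

```bash
python3 -m crank '[[[0,-2.2,-8,0,-1],[0,-4.7,-15.9,0,-1],[0,-7.7,-23.7,0,-1],[0,-10.9,-31.3,0,-1],[0,-14.7,-38.7,0,-1],[0,-18.7,-45.9,0,-1],[0,-23.2,-53,0,-1],[0,-27.9,-59.8,0,-1],[0,-30.9,-63.7,0,-1],[0,-31.5,-64.5,0,-1],[0,-31.5,-64.5,0,-1],[0,-31.5,-64.5,0,-1],[0,-31.5,-64.5,0,-1],[0,-31.5,-64.5,0,-1],[0,-31.5,-64.5,0,-1],[0,-31.5,-64.5,0,-1]]]'|grep -E 'force|width'; python3 st.py
python3 - <<'E'
import cv2
from bench import r
n=r.camera("side")["image"][:,:,::-1];cv2.imwrite("pics/p7.png",cv2.resize(n[70:200,170:300],None,fx=4.5,fy=4.5,interpolation=cv2.INTER_CUBIC))
# brown pixels in dish region
h=cv2.cvtColor(n,cv2.COLOR_BGR2HSV);m=((h[...,0]<12)|(h[...,0]>172))&(h[...,1]>100)&(h[...,2]<150)
k,l,st,c=cv2.connectedComponentsWithStats(m[100:210,170:300].astype('uint8'))
print([(s[:4].tolist(),int(s[4])) for s in st[1:] if s[4]>8])
E
```

```text
ft_force: [0.7, -9.6, 3.8]
width: 0.0115
grip_force: 15.0
t 33.65 stand [ -8.1 -71.5] z 132.2 head -1.09 F [ 0.7 -9.6  3.8] w 11.5 g 15.0 q [ 0.39  0.31 -0.46  1.66  0.15  1.21 -1.7 ]
[([114, 97, 11, 13], 51)]
```

```bash
python3 - <<'E'
import cv2
from bench import r
ims=[]
for nm in("side","top","wrist"):
    n=r.camera(nm)["image"][:,:,::-1].copy();cv2.imwrite(f"pics/q_{nm}.png",n);ims.append(n)
s,t,w=ims
a=cv2.resize(s[80:190,180:290],(400,400),interpolation=cv2.INTER_CUBIC);b=cv2.resize(t[125:265,100:240],(400,400),interpolation=cv2.INTER_CUBIC)
f=cv2.hconcat([a,b]);g=cv2.resize(w,(267,200));f=cv2.vconcat([f,cv2.copyMakeBorder(g,0,0,0,533,cv2.BORDER_CONSTANT)])
cv2.imwrite("pics/p8.png",f)
E
```

```text
(no output)
```

View pics/p8.png

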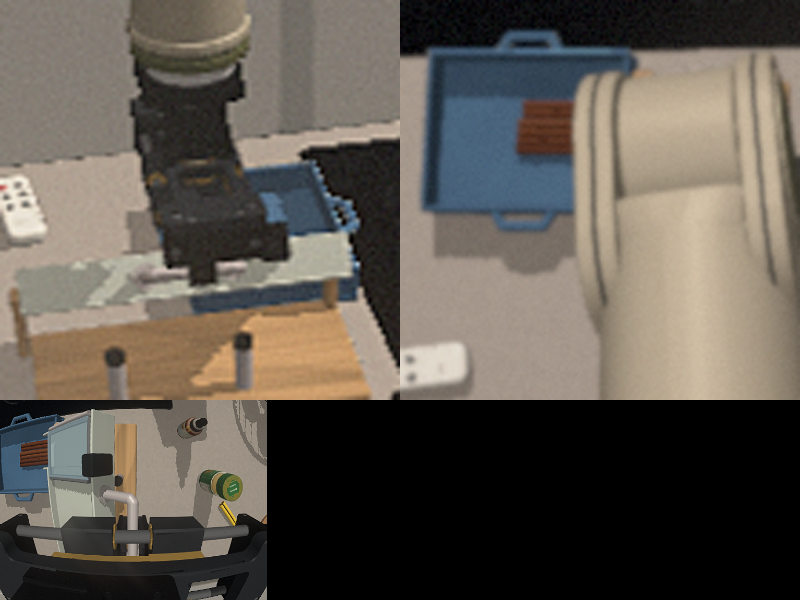

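```bash
python3 - <<'E'
from geo import *
P=[0.58644817,0.02183915,-0.01568136]
for z in(.011,.016):
  print([W2S(P,ray("top",(100+u/2.857,125+v/2.857),z)).round(0).tolist() for u,v in((518,130),(440,130),(420,130))])
E
python3 - <<'E'
import sys
sys.path.insert(0,'.')
from geo import *
from bench import r
import cv2
P=[0.58644817,0.02183915,-0.01568136]
w=r.camera("wrist")
# find brown in dish: profile along stand y at x=88, z=.016
n=w["image"]
for x in(75,92,108):
    Y=list(range(80,250,6));q=wproj(w,S2W(P,[(x,y,16) for y in Y])).round().astype(int)
    print(x,[(y,int(n[v,u,0])-int(n[v,u,2])) for y,(u,v) in zip(Y,q) if 0<=u<512 and 0<=v<384])
E
```

```text
[[85.0, -208.0], [86.0, -131.0], [86.0, -111.0]]
[[84.0, -208.0], [85.0, -131.0], [85.0, -111.0]]
75 [(80, -17), (86, -15), (92, -17), (98, -16), (104, -20), (110, 40), (116, 45), (122, 33), (128, 42), (134, 31), (140, 41), (146, 29), (152, 41), (158, 29), (164, 31), (170, 18), (176, 33), (182, 27), (188, 6), (194, -54), (200, -55), (206, -54), (212, -53), (218, -54), (224, -54), (230, -54), (236, -53), (242, -54), (248, -55)]
92 [(80, -16), (86, -17), (92, -16), (98, -14), (104, -21), (110, 27), (116, 39), (122, 27), (128, 39), (134, 30), (140, 24), (146, 26), (152, 23), (158, 19), (164, 24), (170, 20), (176, 28), (182, 18), (188, 32), (194, -56), (200, -52), (206, -54), (212, -54), (218, -54), (224, -54), (230, -53), (236, -55), (242, -54), (248, -54)]
108 [(80, -16), (86, -16), (92, -15), (98, -17), (104, -22), (110, 71), (116, 76), (122, 76), (128, 70), (134, 72), (140, 58), (146, 63), (152, 37), (158, 76), (164, 73), (170, 67), (176, 70), (182, 45), (188, -58), (194, -53), (200, -53), (206, -53), (212, -54), (218, -55), (224, -55), (230, -56), (236, -55), (242, -53), (248, -52)]
```

```bash
python3 -m crank '[[[0,3.6,4.7,0,-1],[0,8.3,11.5,0,-1],[0,12.8,18.6,0,-1],[0,16.8,25.8,0,-1],[0,20.6,33.2,0,-1],[0,23.8,40.8,0,-1],[0,26.8,48.6,0,-1],[0,29.3,56.5,0,-1],[0,31.5,64.5,0,-1],[0,33.2,72.7,0,-1],[0,34.6,80.9,0,-1],[0,35.3,88,0,-1],[0,35.8,93,0,-1],[0,36,96,0,-1],[0,36,97.4,0,-1],[0,36,97.4,0,-1],[0,36,97.4,0,-1]]]'|grep -E 'force|width'; python3 st.py
```

```text
ft_force: [-0.7, -5.5, 1.7]
width: 0.0112
grip_force: 15.0
t 35.6 stand [  -8.5 -105.4] z 34.3 head -0.99 F [-0.7 -5.5  1.7] w 11.2 g 15.0 q [ 0.42  0.42 -0.43  1.74  0.2   1.02 -1.67]
```

```bash
python3 -m crank '[[[0,0,0,0,-0.17],[0,0,0,0,-0.17],[0,0,0,0,-0.17],[0,0,-15,0,-0.17],[0,0,-45,0,-0.17],[0,0,-90,0,-0.17],[0,0,-130,0,-0.17],[0,0,-165,0,-0.17],[0,0,-165,0,-0.17],[-20,30,-165,0,-0.17],[-50,70,-165,0,-0.17],[-80,115,-165,0,-0.17],[-110,160,-165,0,-0.17],[-130,205,-165,0,-0.17],[-140,250,-165,0,-0.17],[-140,300,-165,0,-0.17],[-140,330,-165,0,-0.17],[-140,330,-165,0,-0.17]]]'|grep -E 'force|width'; python3 st.py
python3 - <<'E'
from geo import *
from bench import r
import cv2
P=[0.58644817,0.02183915,-0.01568136]
t=r.camera("top")["image"][:,:,::-1].copy();s=r.camera("side")["image"][:,:,::-1].copy()
cv2.imwrite("pics/f_top.png",t);cv2.imwrite("pics/f_side.png",s)
def prof(cam,im,pts,th): 
    q=proj(cam,S2W(P,pts)).round().astype(int);d=[int(im[v,u,2])-int(im[v,u,0]) for u,v in q];return d
Y=list(range(60,260,6))
for x in(70,88,106): print("dish",x,list(zip(Y,prof("top",t,[(x,y,16) for y in Y],0))))
X=list(range(-148,130,6))
for y in(-30,30):print("tray",y,list(zip(X,prof("top",t,[(x,y,60 if x<-100 else 76) for x in X],0))))
for a in(0,.1,.2):
    l=[[122-84*np.cos(a)+4*np.sin(a),y,80+84*np.sin(a)+4*np.cos(a)] for y in(-53.5,53.5)];print(a,proj("side",S2W(P,l)).round(1).tolist())
t0=cv2.imread("pics/topraw.png");d=cv2.absdiff(t,t0).max(2)>45
k,_,st,_=cv2.connectedComponentsWithStats(d.astype('uint8'));print([x.tolist() for x in st[1:] if x[4]>12])
E
```

```text
ft_force: [0.0, 0.8, -0.4]
width: 0.0361
grip_force: 0.0
t 37.4 stand [-151.1 -438.9] z 198.6 head -1.3 F [ 0.   0.8 -0.4] w 36.1 g 0.0 q [ 0.86  0.28 -0.21  1.53  0.06  1.34 -0.95]
dish 70 [(60, -18), (66, -20), (72, 14), (78, 19), (84, 19), (90, 19), (96, 19), (102, 19), (108, 29), (114, 51), (120, 53), (126, 51), (132, 53), (138, 54), (144, 55), (150, 57), (156, 53), (162, 54), (168, 51), (174, 50), (180, 49), (186, 46), (192, -14), (198, -52), (204, -53), (210, -57), (216, -52), (222, -54), (228, -54), (234, -54), (240, -57), (246, -55), (252, -55), (258, -54)]
dish 88 [(60, -19), (66, -19), (72, 2), (78, 20), (84, 20), (90, 19), (96, 20), (102, 22), (108, 42), (114, 65), (120, 61), (126, 63), (132, 62), (138, 61), (144, 64), (150, 62), (156, 60), (162, 59), (168, 58), (174, 62), (180, 69), (186, 64), (192, -25), (198, -53), (204, -54), (210, -52), (216, -51), (222, -53), (228, -52), (234, -53), (240, -54), (246, -55), (252, -54), (258, -53)]
dish 106 [(60, -15), (66, -17), (72, 6), (78, 18), (84, 21), (90, 18), (96, 18), (102, 19), (108, 37), (114, 49), (120, 49), (126, 56), (13
[... 919 characters left out ...]
(-82, 19), (-76, 20), (-70, 19), (-64, 20), (-58, 20), (-52, 18), (-46, 22), (-40, 20), (-34, 21), (-28, 22), (-22, 19), (-16, 20), (-10, 21), (-4, 18), (2, 20), (8, 20), (14, 20), (20, 19), (26, 14), (32, 14), (38, 9), (44, -7), (50, -19), (56, -18), (62, -18), (68, -19), (74, -17), (80, -18), (86, -17), (92, -19), (98, -18), (104, -16), (110, -16), (116, -18), (122, 10), (128, 23)]
0 [[249.4, 169.7], [243.1, 150.3]]
0.1 [[249.6, 167.5], [243.2, 148.1]]
0.2 [[250.1, 165.3], [243.7, 146.0]]
[[141, 160, 30, 20, 560], [180, 166, 44, 20, 394], [183, 188, 42, 21, 801], [183, 217, 42, 21, 760], [361, 233, 135, 151, 8918], [182, 244, 39, 12, 451], [486, 283, 26, 25, 330], [437, 302, 75, 82, 3710]]
```

```bash
python3 -c "
from bench import r
print(r.close_job())"
```

```text
the job is handed in; nothing more can be done
None
```

I handed the job in at 37.4 s. The three farthest sticks are in the blue dish, the lid is snapped shut, the two left over are in the well, and the tray is level again. The bottle, jar and cup were not touched. I used stick 4, held in the gripper, to push the three under the lid. While shutting the lid, the fingers pushed sideways on its lip with up to 47 N. That should be under the wrist limit, but I can't rule out the gripper's body (40 N limit) having touched the lid.

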